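Find the rocking corner of a balance plate and press its shim leaf flat

ROBOT

A 7-joint arm with a two-finger parallel gripper is mounted at the origin on a cart in front of the work surface, level with it; the furniture and walls round the work are solid. World frame = base frame: x ahead of the robot, y to its left, z up, the work surface at z = 0. Lengths are in m, angles in rad, forces in N, time in s.
With the tool pointing down it reaches from about 0.425 to 0.95 m from the base axis. Payload 4.7 kg.
Tool frame: the origin (TCP) lies on the centre line of the jaws, within the pads' length; the fingertips stand robot.nose_length ahead of it and the grasp point (between the pads) lies 8 mm behind it (robot.nose_length is the distance from the TCP to the fingertips, in m); z points along the fingers, y is the line along which they close (so a half turn about z gives the same grasp; the last joint's range is limited). The gripper opens to 85 mm and grips with 20 to 120 N. Pads are 22 mm wide; open, the fingers measure 114 mm over their backs; the gripper's body (76 mm by 85 mm) begins 54 mm behind the grasp point. The pads swing forward as they close: fully open they stand 13 mm farther back than shut.
Start: joints at [-1.131, 0.469, -0.049, 1.532, 0.024, 1.141, -0.082], TCP at [0.305, 0.602, 0.242] pointing down, gripper open.
Joint ranges: [-2.59, 2.59], [-0.33, 1.99], [-1.39, 1.29], [0.1, 2.45], [-1.04, 4.18], [0.21, 1.99], [-2.66, 2.66]. Speed limits (rad/s): [2.57, 2.57, 3.14, 3.14, 3.14, 3.14, 3.14].

INTERFACE

Orientations are given as [roll, pitch, yaw] about the fixed x, y, z axes, in that order (R = Rz(yaw) Ry(pitch) Rx(roll)).
In Python, from plant import robot gives the robot as it stands. Calls block until the motion is done:
- robot.goto(position, orientation): joint-space move of the TCP to a pose.
- robot.move_straight(position, vel=0.15, attitude=None, contact_N=None): straight line of the TCP; attitude=None keeps the orientation; vel is the mean speed in m/s. With contact_N (N) it stops when the force on the tool has changed by that much, and returns True; else False.
- robot.move_joints(angles): joint-space move.
- robot.grip(opening, strength=None): opening from 0.0 (shut) to 1.0 (fully open); strength is the grip in N (None keeps the last); returns when the fingers have stopped.
- robot.sleep(seconds).
- robot.inverse_kinematics(position, orientation): joint angles nearest the present ones, or None.
- robot.sense(): the state.
- robot.grab_frame(name): name is "scene" or "top" or "wrist"; returns a dict with "image" (480x640x3 uint8, red, green, blue), "range_z" (480x640 float32, m along the optical axis (not along the pixel's ray), 0 where there is no reading), "fx", "fy", "cx", "cy" (pixels), "dist_coeffs" ([k1, k2, p1, p2, k3] as OpenCV has them; the pictures are not rectified), "R" (3x3) and "t" (3): a world point X has camera coordinates R X + t. Camera axes: x right, y down, z forward; pixel columns grow to the right and rows downward; lengths in m; the calibration is good to about 2 mm. A picture is of the moment at which its call begins.
A pose or a line that the arm cannot do raises robot.IKError and nothing moves.
- robot.close_job(): hands the job in; it is judged then, once.
The state is a dict: "t": time; "joint_pos": joint angles; "joint_velocities": joint speeds; "effort": joint torques, N m; "tcp_pos": TCP position; "tcp_rot": TCP orientation; "wrist_force": force on the tool from outside, world axes, zero at the start; "torque": the same for the moment, N m; "opening": opening from 0.0 (shut) to 1.0 (fully open); "gripper_force": force on a finger pad.
Only numpy, scipy, OpenCV 4.12 (cv2) and the standard library are available. Lean on these libraries where they do the work, as an engineer would, in place of code of your own. Each camera call takes 0.05 s, during which the arm holds its last target. There are 200 camera calls.

TASK

The pale aluminium balance plate rocks at one of its four corners. With a fingertip, press the black corner dots one at a time until you find the corner that gives, then press that corner's orange shim leaf down flat so that it stays down, and take your hand away. Leave the other three leaves raised, keep the plate where it lies, and do not pick up or disturb anything.

Things in the scene. Friction and masses are not known exactly. Their poses are not given: they have to be found in the camera images.
- plate: pale aluminium balance plate, 180x180x10, cut corners, 1.5 kg, loose on four hidden pads 78 mm above the worktop; origin: centre of its underside, z up, x to its rear corners, y to its left ones; bubble level (34 across, 5 high) in the middle. One corner (varies, nothing shows which) rests on a weak spring, so the plate rocks there; the other three do not give (under 1 mm)
- dot_fl (a point): centre of the black dot (18 across) on the plate's top at its front left corner (seen from the robot), 64 mm from the plate's centre along the diagonal, 88 mm above the worktop when level; press here to test the corner: the rocking one sinks about 4.5 mm here to a stop under 2 to 4 N and springs back when let go
- dot_fr (a point): centre of the black dot (18 across) on the plate's top at its front right corner (seen from the robot), 64 mm from the plate's centre along the diagonal, 88 mm above the worktop when level; press here to test the corner: the rocking one sinks about 4.5 mm here to a stop under 2 to 4 N and springs back when let go
- dot_rl (a point): centre of the black dot (18 across) on the plate's top at its rear left corner (seen from the robot), 64 mm from the plate's centre along the diagonal, 88 mm above the worktop when level; press here to test the corner: the rocking one sinks about 4.5 mm here to a stop under 2 to 4 N and springs back when let go
- dot_rr (a point): centre of the black dot (18 across) on the plate's top at its rear right corner (seen from the robot), 64 mm from the plate's centre along the diagonal, 88 mm above the worktop when level; press here to test the corner: the rocking one sinks about 4.5 mm here to a stop under 2 to 4 N and springs back when let go
- tab_fl (a point): press point on top of the orange shim leaf (50 long, 24 wide, 3 thick) of the front left corner, 8 mm from its free tip, 42 from its hinge. The hinge (level axis, 152 mm from the plate's centre on the diagonal, 84.5 above the worktop) is outside the corner; the leaf slopes up inward over it. Flat, this point is 86 mm above the worktop, 110 from the plate's centre
- tab_fr (a point): press point on top of the orange shim leaf (50 long, 24 wide, 3 thick) of the front right corner, 8 mm from its free tip, 42 from its hinge. The hinge (level axis, 152 mm from the plate's centre on the diagonal, 84.5 above the worktop) is outside the corner; the leaf slopes up inward over it. Flat, this point is 86 mm above the worktop, 110 from the plate's centre
- tab_rl (a point): press point on top of the orange shim leaf (50 long, 24 wide, 3 thick) of the rear left corner, 8 mm from its free tip, 42 from its hinge. The hinge (level axis, 152 mm from the plate's centre on the diagonal, 84.5 above the worktop) is outside the corner; the leaf slopes up inward over it. Flat, this point is 86 mm above the worktop, 110 from the plate's centre
- tab_rr (a point): press point on top of the orange shim leaf (50 long, 24 wide, 3 thick) of the rear right corner, 8 mm from its free tip, 42 from its hinge. The hinge (level axis, 152 mm from the plate's centre on the diagonal, 84.5 above the worktop) is outside the corner; the leaf slopes up inward over it. Flat, this point is 86 mm above the worktop, 110 from the plate's centre
- leaf_fl (a joint): angle of the front left shim leaf: 0 = raised 0.5 rad above level, 0.5 = flat, at its stop; starts at 0 to 0.1. Stiff hinge that stays where left; takes about 5 N at the press point, about 8 N once it bears on the plate. At the rocking corner it pushes that corner down and goes flat; at a firm corner it stops on the plate's edge at about 0.39
- leaf_fr (a joint): angle of the front right shim leaf: 0 = raised 0.5 rad above level, 0.5 = flat, at its stop; starts at 0 to 0.1. Stiff hinge that stays where left; takes about 5 N at the press point, about 8 N once it bears on the plate. At the rocking corner it pushes that corner down and goes flat; at a firm corner it stops on the plate's edge at about 0.39
- leaf_rl (a joint): angle of the rear left shim leaf: 0 = raised 0.5 rad above level, 0.5 = flat, at its stop; starts at 0 to 0.1. Stiff hinge that stays where left; takes about 5 N at the press point, about 8 N once it bears on the plate. At the rocking corner it pushes that corner down and goes flat; at a firm corner it stops on the plate's edge at about 0.39
- leaf_rr (a joint): angle of the rear right shim leaf: 0 = raised 0.5 rad above level, 0.5 = flat, at its stop; starts at 0 to 0.1. Stiff hinge that stays where left; takes about 5 N at the press point, about 8 N once it bears on the plate. At the rocking corner it pushes that corner down and goes flat; at a firm corner it stops on the plate's edge at about 0.39
- base: grey base: slab 236x236x10 on four 56 mm legs, with a dark hinge bracket at each corner, fixed; origin on the worktop under its centre, z up, x to the rear corners, y to the left ones; the plate is centred on it
- specimen_cup: white open specimen cup, 85 mm across, 84 high mm; a bystander, origin at the centre of its underside
- jar_yellow: cream jar with yellow cap, 66 mm across, 118 high mm; a bystander, origin at the centre of its underside
- timer: small white bench timer, 64x68x18 mm; a bystander, origin at the centre of its underside
- petri_dish: covered petri dish, 89 mm across, 16 high mm; a bystander, origin at the centre of its underside
- slide_box: small carton of slides, 58x80x24 mm; a bystander, origin at the centre of its underside
- masking_tape: roll of masking tape, 104 mm across, 25 high mm; a bystander, origin at the centre of its underside

How it is judged:
By the outcome, as a careful person would: the job done as asked, in the order asked, and still so for the second after the job is handed in, with the robot touching nothing.
It also fails if it takes over 51 s, if anything falls off the work surface, if the arm or the gripper's body presses on something with over 40 N, if the wrist force passes 120 N, or if a joint passes its speed limit or range.

## Working session

There is one attempt and no reset: what is moved stays moved. The work goes in short steps, each a Python script; the robot and the scene stay as the last script left them, time stands still between calls to the robot, and variables do not carry over. Pictures are saved under pics/ and viewed, at most 10 in all, crops included, and the job is handed in when it is done.

```bash
mkdir -p pics; python3 - <<'E'
from plant import robot
import cv2,numpy as np
print(robot.nose_length, robot.sense())
a=[]
for n in("top","scene"):
    f=robot.grab_frame(n); cv2.imwrite(f"pics/{n}0.png",f["image"][:,:,::-1]); np.savez(f"{n}0.npz",**f)
    print(n,f["fx"],f["R"],f["t"],f["dist_coeffs"])
E
```

```text
0.011 {'t': 0.0, 'joint_pos': array([-1.13090522,  0.46941183, -0.0485936 ,  1.53371516,  0.02412504,
        1.14098558, -0.08229947]), 'joint_velocities': array([ 6.57259033e-04, -9.91899640e-05,  9.39878309e-04, -2.89005500e-04,
        1.65310008e-03, -7.39852067e-04,  2.23088216e-04]), 'effort': array([-5.77222600e-04, -5.10278141e+01, -4.68477909e-02, -2.37705839e+01,
        1.07092172e-02,  7.37801398e-03,  1.79328099e-07]), 'tcp_pos': array([0.30470982, 0.60167107, 0.24127237]), 'tcp_rot': array([-3.13966162e+00,  9.49516230e-05,  2.67284353e+00]), 'wrist_force': array([0.37837491, 0.37848396, 0.75174226]), 'torque': array([-0.01342747, -0.0120938 , -0.02120529]), 'gripper_force': 0.0, 'opening': 0.997118362283004}
top 547.6170235782128 [[ 0.21801418 -0.97593905  0.00357725]
 [-0.86016677 -0.19388099 -0.47172374]
 [ 0.46106717  0.09976543 -0.88173915]] [-0.07923715  0.515858    1.53109381] [-0.05494663  0.          0.          0.          0.        ]
scene 620.9670084460505 [[-0.90506798 -0.42522421 -0.00602716]
 [-0.20715323  0.45320402 -0.86700268]
 [ 0.37140207 -0.78344782 -0.49826702]] [0.49575541 0.17192551 1.87317818] [-0.05180896  0.          0.          0.          0.        ]
```

View pics/top0.png

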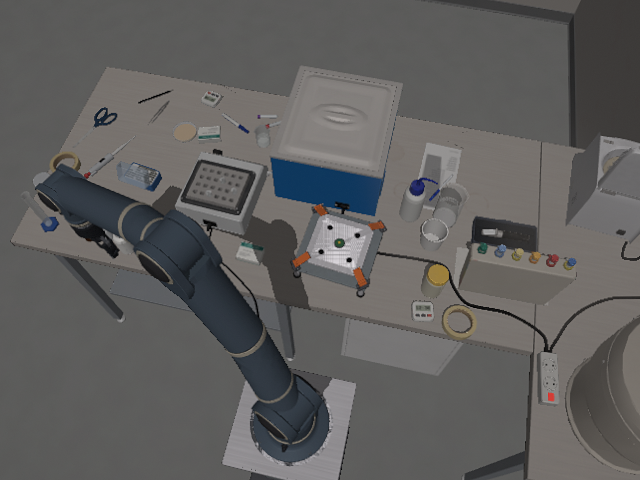

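View pics/scene0.png

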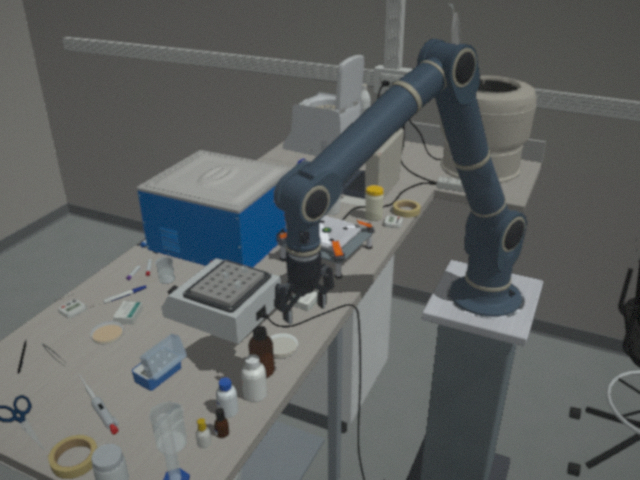

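The top view shows the plate at about (340,245), with dots at about (330,227), (357,236), (348,259) and (321,251). Orange leaves sit at the corners, and a tall blue box stands just behind the plate. Next I'll localise the dots and measure the box clearance.

```bash
cat > h.py <<'E'
import cv2,numpy as np
def ray(f,uv,z):
    K=np.array([[f["fx"],0,f["cx"]],[0,f["fy"],f["cy"]],[0,0,1]],float)
    n=cv2.undistortPoints(np.float64(uv).reshape(-1,1,2),K,np.array(f["dist_coeffs"],float))[:,0]
    R,t=f["R"],f["t"]; c=-R.T@t; d=np.c_[n,np.ones(len(n))]@R
    return c+d*((z-c[2])/d[:,2])[:,None]
def cloud(f):
    v,u=np.mgrid[0:480:2,0:640:2]; uv=np.c_[u.ravel(),v.ravel()]
    K=np.array([[f["fx"],0,f["cx"]],[0,f["fy"],f["cy"]],[0,0,1]],float)
    n=cv2.undistortPoints(uv.astype(float).reshape(-1,1,2),K,np.array(f["dist_coeffs"],float))[:,0]
    z=f["range_z"][v.ravel(),u.ravel()]; P=(np.c_[n,np.ones(len(n))]*z[:,None]-f["t"])@f["R"]
    return uv[z>0],P[z>0]
def dots(f,guess,w=7):
    g=f["image"].max(2).astype(float); out=[]
    for u,v in guess:
        p=g[v-w:v+w+1,u-w:u+w+1]; m=(p<75).astype(np.uint8)
        n,l,s,c=cv2.connectedComponentsWithStats(m)
        k=1+np.argmin(np.hypot(*(c[1:]-w).T)); out.append(c[k]+[u-w,v-w]); print(s[k],out[-1])
    return np.array(out)
E
python3 - <<'E'
from h import *
f=dict(np.load("top0.npz"))
d=dots(f,[(321,251),(348,259),(330,227),(357,236)]) # fl fr rl rr
P=ray(f,d,.088); print(P, P.mean(0)); c=P.mean(0)
print(np.hypot(*(P-c)[:,:2].T), np.degrees(np.arctan2((P-c)[:,1],(P-c)[:,0])))
uv,X=cloud(f)
m=(np.hypot(X[:,0]-c[0],X[:,1]-c[1])<.45)&(X[:,2]>.13)&(X[:,0]>.45)&(uv[:,0]>230)
Q=X[m];
for lo in np.arange(c[1]-.4,c[1]+.4,.08):
    q=Q[(Q[:,1]>lo)&(Q[:,1]<lo+.08)]
    if len(q): print(round(lo,2),len(q),q[:,0].min(),np.percentile(q[:,2],95))
E
```

```text
[ 5  6  5  4 17] [320.88235294 251.41176471]
[ 6  6  5  4 17] [348.88235294 259.58823529]
[ 5  6  5  4 15] [329.66666667 227.26666667]
[ 5  4  5  5 21] [357. 235.]
[[ 0.49699671  0.02676569  0.088     ]
 [ 0.48849509 -0.06275217  0.088     ]
 [ 0.58621413  0.01825091  0.088     ]
 [ 0.57792421 -0.07099854  0.088     ]] [ 0.53740753 -0.02218353  0.088     ]
[0.06347488 0.06354716 0.06338002 0.063439  ] [ 129.5419343  -140.32722987   39.64047989  -50.30717609]
-0.42 114 0.4979032750670205 0.2291264421060836
-0.34 32 0.7142892935151578 0.21175223463128628
-0.26 91 0.7151968870589241 0.21434844802802766
-0.18 93 0.6989924044468262 0.25194362986874874
-0.1 611 0.6982371862567905 0.25790301098288326
-0.02 605 0.6980393278072337 0.26117184643273667
0.06 569 0.700127823367468 0.2611766620586188
0.14 503 0.6993766721917929 0.2583203959968388
0.22 108 0.7010953809278843 0.2503647488322096
0.3 4 0.6199924003035995 0.13440915497668776
```

```bash
cat >> h.py <<'E'
from plant import robot
C=np.array([.5374,-.0222]); A=dict(fl=129.64,fr=-140.36,rl=39.64,rr=-50.36)
def pt(k,r):
    a=np.radians(A[k]); return C+r*np.array([np.cos(a),np.sin(a)])
def test(k):
    x,y=pt(k,.064); robot.move_straight([x,y,.125],vel=.12)
    r=[]
    for N,z in((1.5,.085),(7,.08)):
        hit=robot.move_straight([x,y,z],vel=.02,contact_N=N); s=robot.sense(); r+=[hit,s["tcp_pos"].round(4),s["wrist_force"].round(1)]
    print(k,r); robot.move_straight([x,y,.125],vel=.12); print(robot.sense()["t"])
E
python3 - <<'E'
from h import *
p=robot.sense()["tcp_pos"]; robot.grip(0)
robot.move_straight([p[0],p[1],.33],vel=.2)
x,y=pt("fl",.064)
best=None
for yaw in np.radians(np.arange(-180,180,15)):
    q=robot.inverse_kinematics([x,y,.2],[np.pi,0,yaw])
    if q is not None: print(round(np.degrees(yaw)),np.round(q,2))
print(robot.sense()["t"])
E
```

```text
-180 [-0.4   0.23  0.3   2.01 -0.08  0.92  1.52]
-165 [-0.37  0.23  0.27  2.01 -0.08  0.92  1.77]
-150 [-0.34  0.22  0.23  2.01 -0.06  0.92  2.02]
-135 [-0.3   0.22  0.19  2.   -0.05  0.92  2.27]
-120 [-0.26  0.22  0.14  2.   -0.04  0.92  2.52]
-105 [ 0.77  0.47 -1.17  1.95  0.5   1.05  2.27]
-90 [ 0.77  0.47 -1.17  1.95  0.5   1.05  2.53]
-75 [-1.02  0.38  1.13  2.04 -0.42  0.98 -2.56]
-60 [-1.02  0.38  1.13  2.04 -0.42  0.98 -2.3 ]
-45 [-1.02  0.38  1.13  2.04 -0.42  0.98 -2.04]
-30 [-1.02  0.38  1.13  2.04 -0.42  0.98 -1.77]
-15 [-0.69  0.26  0.66  2.02 -0.2   0.92 -1.76]
0 [-0.7   0.26  0.67  2.02 -0.2   0.92 -1.5 ]
15 [-0.65  0.25  0.61  2.02 -0.18  0.92 -1.26]
30 [-0.62  0.24  0.57  2.02 -0.16  0.92 -1.01]
45 [-0.6   0.24  0.54  2.02 -0.16  0.92 -0.76]
60 [-0.58  0.24  0.52  2.02 -0.15  0.92 -0.51]
75 [-0.56  0.24  0.49  2.02 -0.14  0.92 -0.25]
90 [-0.53  0.23  0.47  2.02 -0.13  0.92  0.  ]
105 [-0.51  0.23  0.44  2.02 -0.12  0.92  0.25]
120 [-0.49  0.23  0.41  2.01 -0.12  0.92  0.51]
135 [-0.47  0.23  0.39  2.01 -0.11  0.92  0.76]
150 [-0.45  0.23  0.36  2.01 -0.1   0.92  1.01]
165 [-0.42  0.23  0.33  2.01 -0.09  0.92  1.27]
1.4583
```

```bash
python3 - <<'E'
from h import *
x,y=pt("fl",.064); robot.goto([x,y,.2],[np.pi,0,np.radians(85)])
print(robot.sense()["tcp_pos"],robot.sense()["wrist_force"])
test("fl")
f=robot.grab_frame("wrist"); cv2.imwrite("pics/w1.png",f["image"][:,:,::-1])
E
```

```text
[0.4970136  0.02841285 0.20011497] [0.20288427 0.663313   0.31373083]
fl [True, array([0.4965, 0.0271, 0.0985]), array([0.1, 0.4, 4.5]), True, array([0.4966, 0.0271, 0.0984]), array([-0.8, -0.3,  5.4])]
6.3417
```

View pics/w1.png

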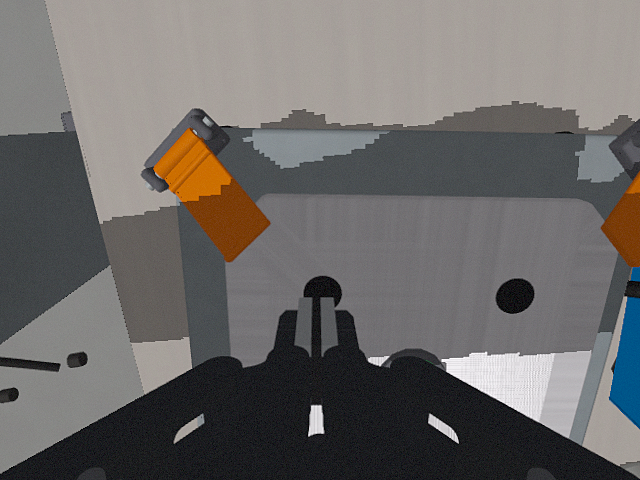

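The wrist view shows the shut fingertips just above the front-left dot at (322,290). That corner is firm, with the tip stopping at z = 87.4 mm. On to the other corners.

```bash
python3 - <<'E'
from h import *
test("fr"); test("rr")
E
```

```text
fr [True, array([ 0.4877, -0.063 ,  0.0977]), array([ 0.3, -0.8,  1.4]), True, array([ 0.4875, -0.0633,  0.0943]), array([-1.8, -0.3,  7.9])]
9.3917
rr [True, array([ 0.5782, -0.0715,  0.0985]), array([-0.4,  0.1,  2.7]), True, array([ 0.5782, -0.0715,  0.0985]), array([-0.8,  0.1,  3.4])]
12.2
```

Front-right rocks: it sank to 83.3 mm under load, while the others stopped at 87.5 mm. Now I'll press its leaf.

```bash
python3 - <<'E'
from h import *
x,y=pt("fr",.112); p=robot.sense()["tcp_pos"]
robot.move_straight([p[0],p[1],.16],vel=.15)
robot.goto([x,y,.16],[np.pi,0,np.radians(129.64)])
hit=robot.move_straight([x,y,.093],vel=.025,contact_N=22); s=robot.sense(); print(hit,s["tcp_pos"],s["wrist_force"])
robot.sleep(.3); s=robot.sense(); print(s["tcp_pos"],s["wrist_force"])
robot.move_straight([x,y,.16],vel=.1)
robot.goto([C[0]-.03,C[1],.25],[np.pi,0,np.radians(85)])
f=robot.grab_frame("wrist"); cv2.imwrite("pics/w2.png",f["image"][:,:,::-1])
g=robot.grab_frame("top"); cv2.imwrite("pics/t2.png",cv2.resize(g["image"][150:350,240:460,::-1],None,fx=2.7,fy=2.7))
s=robot.sense();print(s["t"],s["wrist_force"])
E
```

```text
True [ 0.45297417 -0.09319463  0.09670296] [-1.16318065  0.33679945  7.48657522]
[ 0.45297084 -0.09320392  0.09668212] [-1.84182171 -0.25839995  7.79245285]
17.7667 [-0.43412817 -0.25763837  0.27910403]
```

View pics/w2.png

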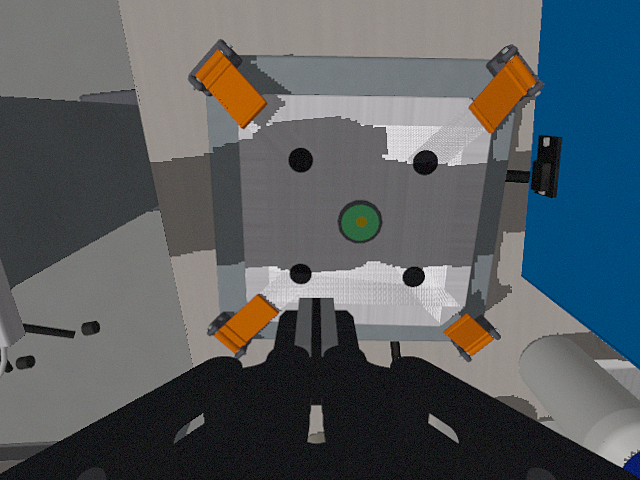

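The wrist view shows all four leaves, with fr at lower left (245,325). The press ended at tip z = 85.7 mm, which matches flat. I'll check the leaf slopes from depth.

```bash
python3 - <<'E'
from h import *
f=robot.grab_frame("wrist"); uv,X=cloud(f)
hsv=cv2.cvtColor(f["image"],cv2.COLOR_RGB2HSV)[uv[:,1],uv[:,0]]
o=(hsv[:,0]<20)&(hsv[:,1]>170)&(hsv[:,2]>80)
for k in A:
    d=(pt(k,1)-C); r=(X[:,:2]-C)@d; m=o&(np.hypot(*(X[:,:2]-pt(k,.125)).T)<.035)&(r<.140)
    b=np.polyfit(r[m],X[m,2],1); print(k,m.sum(),"slope",np.arctan(-b[0]),"z@.112",np.polyval(b,.112))
print(robot.sense()["t"])
E
```

```text
fl 478 slope 0.45025244824039606 z@.112 0.1025921628828304
fr 328 slope 0.028735883851507237 z@.112 0.08511837365168928
rl 379 slope 0.4336218078491917 z@.112 0.10428241160999982
rr 176 slope 0.4706346473178329 z@.112 0.10689335449074902
17.8167
```

fr is nearly flat, with a residual slope of about 0.03 rad that may be noise. One firmer press is cheap, so I'll do it.

```bash
python3 - <<'E'
from h import *
x,y=pt("fr",.110)
robot.goto([x,y,.14],[np.pi,0,np.radians(129.64)])
robot.move_straight([x,y,.102],vel=.08,contact_N=10)
hit=robot.move_straight([x,y,.092],vel=.012,contact_N=28); s=robot.sense(); print(hit,s["tcp_pos"],s["wrist_force"])
robot.move_straight([x,y,.16],vel=.1)
robot.goto([C[0]-.03,C[1],.25],[np.pi,0,np.radians(85)])
f=robot.grab_frame("wrist"); uv,X=cloud(f)
hsv=cv2.cvtColor(f["image"],cv2.COLOR_RGB2HSV)[uv[:,1],uv[:,0]]
o=(hsv[:,0]<20)&(hsv[:,1]>170)&(hsv[:,2]>80)
for k in A:
    d=(pt(k,1)-C); r=(X[:,:2]-C)@d; m=o&(np.hypot(*(X[:,:2]-pt(k,.125)).T)<.035)&(r<.140)
    b=np.polyfit(r[m],X[m,2],1); print(k,np.arctan(-b[0]),np.polyval(b,.112))
s=robot.sense();print(s["t"],s["wrist_force"])
E
```

```text
True [ 0.45295744 -0.0924414   0.09657737] [-2.55985204  0.18308578 10.65470042]
fl 0.452600830865841 0.10266372186407295
fr 0.010859569167730107 0.0850448693963103
rl 0.42342837120876403 0.10406044110974937
rr 0.4709160974809887 0.10681707248203197
21.725 [-0.25665393 -0.12783353 -0.98118349]
```

The leaf is flat at its stop, the other three are still raised, and the hand is clear.

```bash
python3 -c "
from plant import robot
print(robot.close_job())"
```

```text
the job is handed in; nothing more can be done
None
```

The front-right corner was the one that rocked; its leaf is pressed flat and stays down, the other three leaves are still raised, and I handed the job in at about 22 s with the hand clear (I also pressed the rear-right dot after finding the corner, and never pressed rear-left).

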